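Clamp a fresh gas filter with the click-clutch knob

TASK

Set the fresh waste-gas filter (white with a green top) gently and upright into the round seat of the filter holder and let go of it. Then turn the holder's blue knob clockwise until the filter is clamped and the knob's slip clutch clicks: once is right, twice at most. Leave the black-topped spent filter and everything else where it is, and finish with the robot clear.

Things in the scene. Friction and masses are not known exactly. Their poses are not given: they have to be found in the camera images.
- filter_mid (a point): fresh waste-gas filter, loose, standing upright on the table, about 0.2 to 0.3 kg: white drum 54 mm in diameter and 70 mm high with a green band near the foot, and on top a solid green neck 34 mm in diameter and 40 mm high (110 mm in all). This point is on its axis, 55 mm above its underside; its z axis points up. Grasp it by the neck (middle of the neck 35 mm above this point)
- filter: the same fresh filter; origin at the centre of its underside
- spent_mid (a point): spent filter, same shape and size as the fresh one but grey with a black neck; same point on it. Not to be touched
- holder: filter holder, fixed, base 120 x 290 mm, long along its y axis; origin on the table under the middle. At y = +75 mm the seat in a grey block 100 mm square and 30 mm high, with a fixed V jaw with flared top, 83 mm high, beyond it; at y = -85 mm a gearbox 50 mm high with the knob on top. Between them a steel jaw with rubber pad, 73 mm high, 6 to 16 mm short of a centred filter; the knob drives it to +y, 7 mm per rad
- seat (a point): centre of the floor of the round seat, 18 mm above the table: a recess 62 mm in diameter and 12 mm deep with a 3 mm chamfer, for the filter's foot; z up. Above it the filter has 2.5 mm to spare to the V jaw. The clamp pushes the seated filter 3 mm off centre along the holder's +y into the V jaw
- knob_grip (a point): point on the knob's vertical axis at the height to grip, 80 mm above the table. Blue fluted round knob, 40 mm in diameter, from 56 to 96 mm above the table, free all round; it sits on a steel collar 58 mm in diameter. Clockwise from above closes the jaw
- knob: the same knob; origin on its axis at its underside. It turns against 0.1 to 0.2 N m for 1.3 to 2.8 rad, depending on where the jaw stands, which is not measured; then the jaw pinches the filter and the torque climbs to about 0.3 N m, where the slip clutch gives way: within 0.4 rad more it clicks and the torque drops to nearly nothing (under 0.05 N m). The jaw stays tight when the knob is let go
- knob_mark (a point): point on the rim of the knob's top at the end of its white line, 20 mm from the axis
- collar_mark (a point): point 20 mm from the axis, in line with the red line on the steel collar that turns with the screw. At the start it lies straight under knob_mark. At the click knob_mark is 0.4 rad further clockwise than it (8 mm from above), up to 0.65 rad (13 mm) before the clutch loads again; each further click adds 0.63 rad; the third comes at 29 mm
- spray: capped bottle 64 mm in diameter and 160 mm high, standing by; origin under its centre
- jar: amber jar 60 mm in diameter and 70 mm high, standing by; origin under its centre
- bowl: teal bowl 170 mm across and 60 mm high with three white balls in it, standing by; origin under its centre
There are look-alikes about, which are no part of the job. Leave any red look-alike of the filter alone.

How it is judged:
On the way, in this order (a step that is already met when the one before it is completed fails the run):
1. the fresh filter stands in the seat, let go, the clutch not yet clicked (horizontal distance between filter_mid and seat below 0.007 m and z of filter_mid in the frame of seat below 0.059 m and angle between filter_mid's own z axis and vertical below 0.1 rad and contact force between the fingers and filter below 0.3 N and horizontal distance between knob_mark and collar_mark below 0.006 m), for 0.2 s.
2. the jaw clamps the filter and the clutch has clicked (horizontal distance between knob_mark and collar_mark above 0.008 m and contact force between filter and holder above 12 N), for 0.1 s.
At the end, for the whole second after the job is handed in: The fresh filter stands upright in the seat (within 7 mm of its centre, at most 4 mm off its floor, under 0.1 rad of tilt), at rest and clamped (contact forces on it over 12 N in all); the clutch has clicked once or twice (marks 8 to 28 mm apart); bystanders in place (all of step 2 and horizontal distance between filter_mid and seat below 0.007 m and z of filter_mid in the frame of seat below 0.059 m and angle between filter_mid's own z axis and vertical below 0.1 rad and horizontal distance between knob_mark and collar_mark below 0.028 m and linear speed of filter below 0.02 m/s); the robot touches nothing.
It fails at once if the clutch is clicked more than twice (marks more than 28 mm apart) (horizontal distance between knob_mark and collar_mark above 0.028 m).
It fails at once if a bystander is moved by more than 30 mm (distance of any of spent_mid, spray, jar, bowl from where it was at the start of the episode above 0.03 m).
It fails at once if the filter in the fingers is pressed on the holder with over 60 N (contact force between filter and holder above 60 N and contact force between the fingers and filter above 1 N).
It also fails if it takes over 72 s, if anything falls off the work surface, if the arm or the gripper's body presses on something with over 40 N, if the wrist force passes 120 N, or if a joint passes its speed limit or range.

ROBOT

A 6-joint arm with a two-finger parallel gripper is mounted at the origin on the work surface. World frame = base frame: x ahead of the robot, y to its left, z up, the work surface at z = 0. Lengths are in m, angles in rad, forces in N, time in s.
With the tool pointing down it reaches from about 0.225 to 0.875 m from the base axis. Payload 3.4 kg.
Tool frame: the origin (TCP) lies at the very end of the fingers, on their centre line; the grasp point (between the pads) lies 19 mm behind it; z points along the fingers, x is the direction in which the jaws open and shut, and the axes are right-handed (so a half turn about z gives the same grasp; the last joint's range is limited). The gripper opens to 85 mm and grips with 20 to 120 N. Pads are 22 mm wide; open, the fingers measure 114 mm over their backs; the gripper's body (76 mm by 85 mm) begins 54 mm behind the grasp point. The pads swing forward as they close: fully open they stand 13 mm farther back than shut.
Start: joints at [1.099, 0.276, 1.505, -0, 1.361, -0.121], TCP at [0.198, 0.54, 0.231] pointing down, gripper open.
Joint ranges: [-2.89, 2.89], [-0.75, 2.08], [0.22, 2.7], [-1.18, 4.32], [0.11, 2.71], [-2.7, 2.7]. Speed limits (rad/s): [2.57, 2.57, 3.14, 3.14, 3.14, 3.14].

INTERFACE

Orientations are given as a unit quaternion [w, x, y, z].
In Python, from rig import manip gives the robot as it stands.
- The arm moves only by the tool send_rows, never from a script. Its argument "increments" is a list of rows, each a list of 5 numbers: the opening, from 0 (shut) to 1 (fully open), then the shift along the tool's x, y, z in m, then the turn about the tool's z in rad. A call has 1 to 8 rows; each row shifts and turns the commanded pose from where the row before left it, along the tool's axes as they then stand; what a row does not reach is not made up. A row lasts 1/8 s, in which the tool goes at most 62.5 mm and 10.7 degrees, less where a joint would pass 70% of its speed; a pose out of reach is approached as far as the arm can. A call is refused whole if a number of a shift passes 0.0625 or a number of a turn 0.188, either way. A call with a gripper value outside its range is refused whole. The fingers move at their own pace and stop on an object; "squeeze" is the grip in N (left out, the last holds). Time passes only in rows, so rows that do not move let the fingers close. It gives the time, the measured TCP pose, the force and the opening at its end, in the units of the state.
- manip.get_state(): the state, without advancing time (a new reading comes with each control period).
- manip.get_image(name): name is "scene" or "top" or "wrist"; returns the picture (420x560x3 uint8, red, green, blue); there is no depth.
- manip.calibration(name): a dict with "fx", "fy", "cx", "cy" (pixels), "distortion" ([k1, k2, p1, p2, k3] as OpenCV has them; the pictures are not rectified), "camera_from_world" (4x4, takes a point from world to camera coordinates). Camera axes: x right, y up, looking along -z (the intrinsics and any distortion apply to the point x, -y, -z); pixel columns grow to the right and rows downward; lengths in m; the calibration is good to about 2 mm. A picture is of the moment at which its call begins: read the wrist's pose just before it. calibration takes no time and is no camera call; for the wrist camera it gives the pose at the moment of the call.
- manip.sign_off(): hands the job in, once; it reports no verdict.
The state is a dict: "clock": time; "qpos": joint angles; "qd": joint speeds; "effort": joint torques, N m; "position": TCP position; "ee_rot": TCP orientation; "contact_force": force on the tool from outside, world axes, zero at the start; "moment": the same for the moment, N m; "width": finger opening in m.
Only numpy, scipy, OpenCV 4.12 (cv2) and the standard library are available. Lean on these libraries where they do the work, as an engineer would, in place of code of your own. Each camera call takes 0.05 s, during which the arm holds its last target.

## Working session

There is one attempt and no reset: what is moved stays moved. The work goes in short steps, Python scripts to look and compute and a tool call to move; the robot and the scene stay as the last step left them, time stands still between calls to the robot, and variables do not carry over. Pictures are saved under pics/ and viewed, and the job is handed in when it is done.

Besides the shell and the picture viewer there is one more tool, called after "Request:" as name([rows], argument=value, ...), one row to a line, values as JSON. send_rows: Moves the arm, as the interface text tells. Its arguments: {"type":"object","properties":{"increments":{"type":"array","items":{"type":"array","items":{"type":"number"}}},"squeeze":{"type":"number"}},"required":["increments"]}

```bash
ls; mkdir -p pics; python3 - <<'E'
from rig import manip
import cv2
s=manip.get_state(); print(s)
for n in ["scene","top","wrist"]:
    im=manip.get_image(n); cv2.imwrite(f"pics/{n}0.png",im[:,:,::-1])
    c=manip.calibration(n); print(n,c)
E
```

```text
pics
{'clock': 0.0, 'qpos': array([ 1.09900347e+00,  2.76581155e-01,  1.50614967e+00, -1.58708017e-05,
        1.36072156e+00, -1.21014968e-01]), 'qd': array([0.00012752, 0.00043457, 0.00057624, 0.00193361, 0.00044421,
       0.00165005]), 'effort': array([ 2.74048878e-03, -4.16778266e+01, -2.45813853e+01,  4.86433123e-05,
        1.12314970e-02, -2.57628227e-05]), 'position': array([0.19735446, 0.53948827, 0.23044104]), 'ee_rot': array([ 4.43643303e-04,  8.19641431e-01,  5.72876129e-01, -8.17245478e-04]), 'contact_force': array([ 0.94208184,  1.02938154, -0.57430631]), 'moment': array([0.03397258, 0.00333899, 0.05974826]), 'width': 0.0852583130016249}
scene {'fx': 496.1669148596868, 'fy': 496.1669148596868, 'cx': 275.61127364385646, 'cy': 215.3297255520586, 'distortion': array([0.03051107, 0.        , 0.        , 0.        , 0.        ]), 'camera_from_world': array([[-0.65332416,  0.75704612,  0.00698001,  0.40548483],
       [-0.50296492, -0.4409084 ,  0.74338824,  0.19746742],
       [ 0.56585673,  0.4821628 ,  0.66882374, -1.52175449],
       [ 0.        ,  0.        ,  0.       
[... 229 characters left out ...]
y([[-0.02323825, -0.99943333, -0.02435184, -0.01922753],
       [ 0.98841152, -0.02662331,  0.14944518, -0.56812753],
       [-0.15000882, -0.0205968 ,  0.98847009, -0.95232515],
       [ 0.        ,  0.        ,  0.        ,  1.        ]])}
wrist {'fx': 328.3161525733995, 'fy': 328.3161525733995, 'cx': 281.49566742200454, 'cy': 209.04385972799787, 'distortion': array([-0.0536914,  0.       ,  0.       ,  0.       ,  0.       ]), 'camera_from_world': array([[ 0.3445513 ,  0.93876685, -0.00109412, -0.57605782],
       [-0.90655765,  0.33242657, -0.26008807,  0.03374288],
       [-0.24379835,  0.09060556,  0.96558428, -0.37797572],
       [ 0.        ,  0.        ,  0.        ,  1.        ]])}
```

View pics/scene0.png

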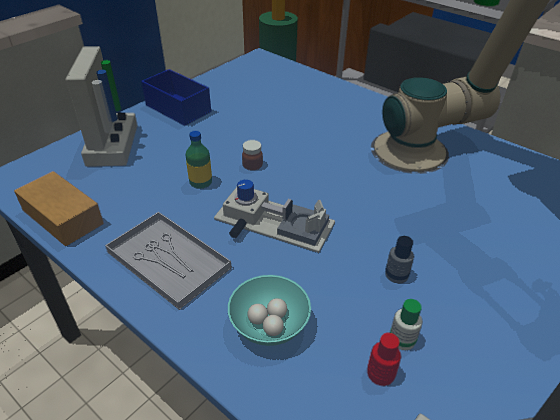

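View pics/top0.png

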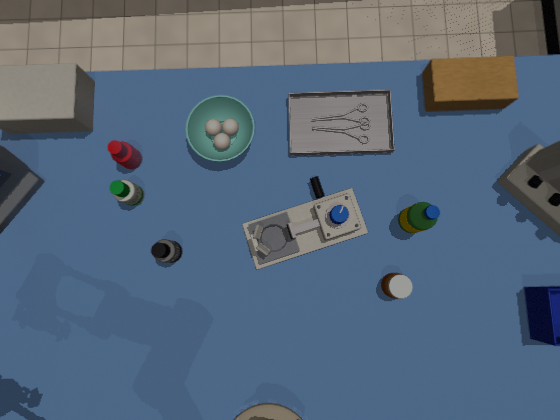

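View pics/wrist0.png

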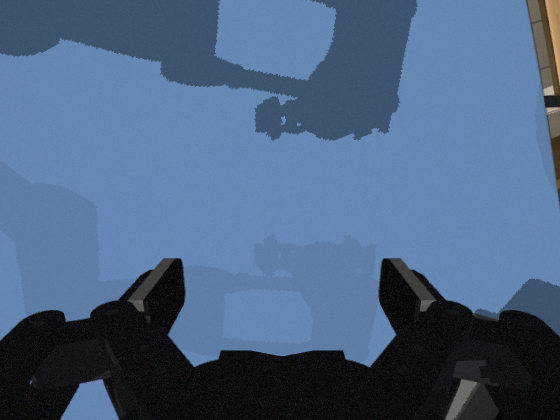

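The scene camera shows the fresh filter at about (408,322), with its neck top at (411,308). The spent filter is at (400,258), the red look-alike at (384,360) and the holder at (275,215). In the top view the green neck is at (121,188), the seat at (272,238) and the knob at (339,214). Next I'll measure these.

```bash
cat > h.py <<'E'
import numpy as np, cv2
from rig import manip
def ray(n,uv,c=None):
    c=c or manip.calibration(n)
    K=np.array([[c['fx'],0,c['cx']],[0,c['fy'],c['cy']],[0,0,1.]])
    p=cv2.undistortPoints(np.array([[uv]],float),K,c['distortion'])[0,0]
    T=c['camera_from_world'];R=T[:3,:3]
    d=R.T@np.array([p[0],-p[1],-1.]);o=-R.T@T[:3,3]
    return o,d/np.linalg.norm(d)
def plane(n,uv,z,c=None):
    o,d=ray(n,uv,c);return o+d*(z-o[2])/d[2]
def proj(n,P,c=None):
    c=c or manip.calibration(n)
    K=np.array([[c['fx'],0,c['cx']],[0,c['fy'],c['cy']],[0,0,1.]])
    T=c['camera_from_world'];q=(T[:3,:3]@np.atleast_2d(P).T).T+T[:3,3]
    q=q*[1,-1,-1]
    return cv2.projectPoints(q,np.zeros(3),np.zeros(3),K,c['distortion'])[0][:,0]
def tri(n1,u1,n2,u2):
    o1,d1=ray(n1,u1);o2,d2=ray(n2,u2)
    A=np.stack([d1,-d2],1);t=np.linalg.lstsq(A,o2-o1,rcond=None)[0]
    a=o1+t[0]*d1;b=o2+t[1]*d2
    return (a+b)/2,np.linalg.norm(a-b)
def mask(im,lo,hi):
    return cv2.inRange(cv2.cvtColor(im,cv2.COLOR_RGB2HSV),np.array(lo),np.array(hi))
def blobs(m,amin=20):
    n,l,s,c=cv2.connectedComponentsWithStats(m)
    return [(tuple(c[i].round(1)),tuple(s[i])) for i in range(1,n) if s[i,4]>=amin]
E
python3 - <<'E'
import cv2,numpy as np
from h import *
t=cv2.imread('pics/top0.png');s=cv2.imread('pics/scene0.png')
cv2.imwrite('pics/tc.png',cv2.resize(t[180:275,235:375],None,fx=5.5,fy=5.5,interpolation=cv2.INTER_CUBIC))
cv2.imwrite('pics/sc.png',cv2.resize(s[170:255,205:345],None,fx=5.5,fy=5.5,interpolation=cv2.INTER_CUBIC))
a=t[150:270,95:195]; b=s[225:390,355:435]
cv2.imwrite('pics/f.png',np.hstack([cv2.resize(a,(400,480),interpolation=cv2.INTER_CUBIC),cv2.resize(b,(256,480)[0:2],interpolation=cv2.INTER_CUBIC)]))
for n,im in (('top',t),('scene',s)):
    im=im[:,:,::-1].copy()
    print(n,'green',blobs(mask(im,[55,120,60],[75,255,255])))
    print(n,'blue',blobs(mask(im,[108,180,60],[125,255,255])))
E
```

```text
top green [((np.float64(116.6), np.float64(187.1)), (np.int32(110), np.int32(181), np.int32(15), np.int32(14), np.int32(162))), ((np.float64(420.8), np.float64(216.0)), (np.int32(411), np.int32(202), np.int32(26), np.int32(27), np.int32(360)))]
top blue [((np.float64(337.6), np.float64(214.8)), (np.int32(331), np.int32(205), np.int32(17), np.int32(18), np.int32(130))), ((np.float64(344.5), np.float64(210.4)), (np.int32(342), np.int32(207), np.int32(6), np.int32(7), np.int32(22))), ((np.float64(432.0), np.float64(211.4)), (np.int32(426), np.int32(206), np.int32(14), np.int32(13), np.int32(92))), ((np.float64(554.8), np.float64(311.5)), (np.int32(548), np.int32(288), np.int32(12), np.int32(58), np.int32(485)))]
scene green [((np.float64(265.8), np.float64(18.4)), (np.int32(260), np.int32(13), np.int32(12), np.int32(12), np.int32(82))), ((np.float64(287.8), np.float64(19.6)), (np.int32(276), np.int32(12), np.int32(20), np.int32(14), np.int32(86))), ((np.float64(104.8), np.float64(62.0)), (np.int32(101), np.int32(60), np.int32(9), np.int32(5), np.int32(34))), ((np.float64(197.0), np.floa
[... 430 characters left out ...]
int32(107))), ((np.float64(488.3), np.float64(25.7)), (np.int32(481), np.int32(21), np.int32(14), np.int32(11), np.int32(49))), ((np.float64(100.8), np.float64(71.3)), (np.int32(97), np.int32(70), np.int32(9), np.int32(4), np.int32(25))), ((np.float64(167.2), np.float64(97.5)), (np.int32(140), np.int32(70), np.int32(68), np.int32(55), np.int32(922))), ((np.float64(190.6), np.float64(118.9)), (np.int32(187), np.int32(116), np.int32(9), np.int32(7), np.int32(21))), ((np.float64(194.6), np.float64(134.9)), (np.int32(190), np.int32(131), np.int32(11), np.int32(10), np.int32(80))), ((np.float64(245.3), np.float64(184.2)), (np.int32(237), np.int32(180), np.int32(16), np.int32(10), np.int32(107)))]
```

View pics/tc.png

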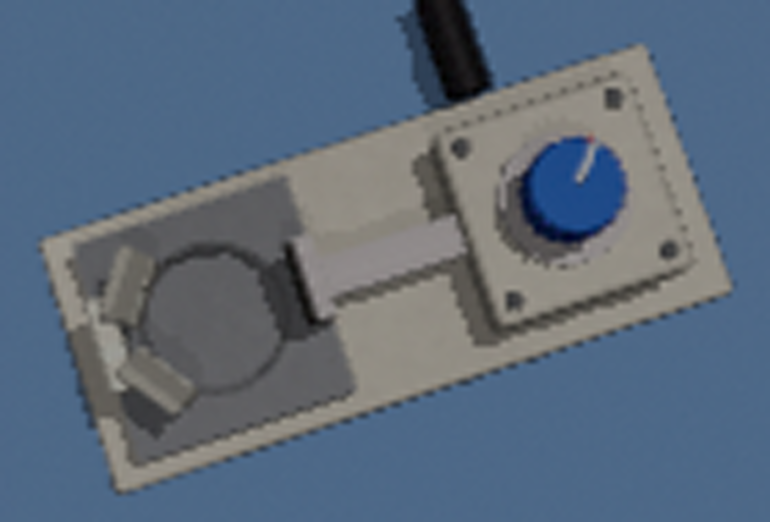

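View pics/sc.png

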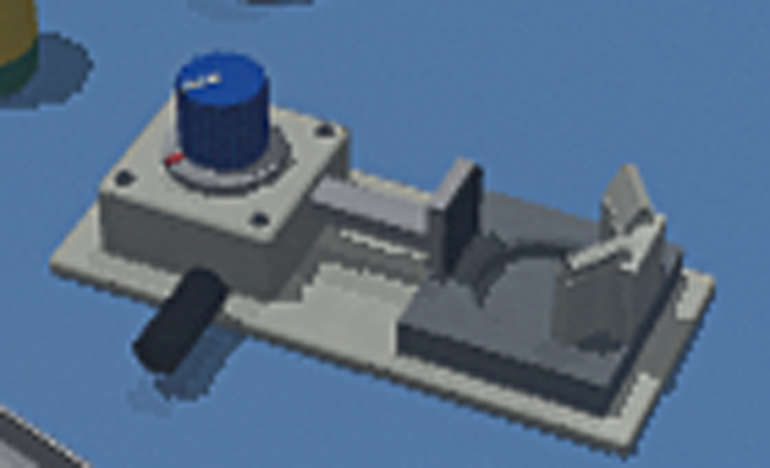

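View pics/f.png

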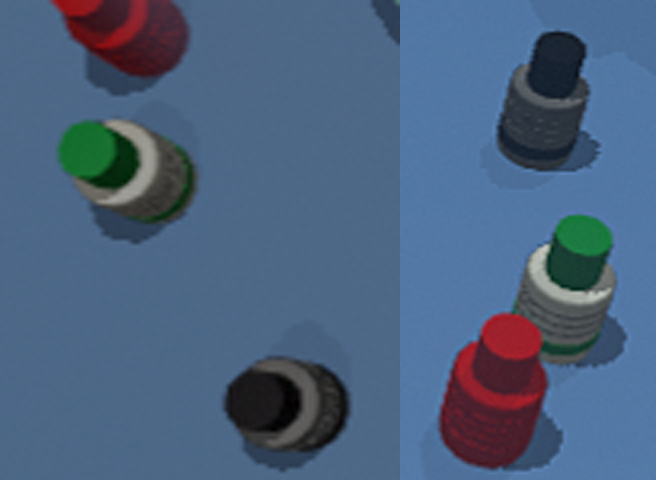

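```bash
python3 - <<'E'
from h import *
np.set_printoptions(precision=4,suppress=True)
T=lambda x,y:((x+.5)/5.5-.5+235,(y+.5)/5.5-.5+180)
S=lambda x,y:((x+.5)/5.5-.5+205,(y+.5)/5.5-.5+170)
t=cv2.imread('pics/top0.png')[:,:,::-1].copy();s=cv2.imread('pics/scene0.png')[:,:,::-1].copy()
# fresh neck top: bright green ellipses
for n,im in(('top',t),('scene',s)):
    m=mask(im,[55,120,95],[75,255,255]);print(n,[b for b in blobs(m,30)])
print('neck top crop plane', plane('top',(95+88/4-.4,150+152/4-.4),.11), plane('scene',(355+582/3.2-125-.4,225+236/2.909-.4),.11))
print('knob top', plane('top',T(575,188),.096),plane('scene',S(222,80),.096),tri('top',T(575,188),'scene',S(222,80)))
print('knob line end', plane('top',T(592,139),.096))
C=[plane('top',T(*p),.006) for p in((42,242),(640,45),(730,288),(120,490))]
for i in range(4):print(C[i],np.linalg.norm(C[i]-C[i-1]))
C=np.array(C);ctr=C.mean(0);y=(C[0]+C[3]-C[1]-C[2]);y/=np.linalg.norm(y);print('ctr',ctr,'ydir',y,np.arctan2(y[1],y[0]))
print('seat',ctr+.075*y,'knob',ctr-.085*y)
print('seat from rim centre px', plane('top',T(212,317),.03))
E
```

```text
top [((np.float64(116.1), np.float64(187.0)), (np.int32(110), np.int32(181), np.int32(13), np.int32(13), np.int32(145)))]
scene [((np.float64(412.0), np.float64(305.5)), (np.int32(404), np.int32(299), np.int32(17), np.int32(14), np.int32(181)))]
neck top crop plane [0.606 0.328 0.11 ] [0.6081 0.329  0.11  ]
knob top [ 0.5343 -0.1764  0.096 ] [ 0.5343 -0.1766  0.096 ] (array([ 0.5343, -0.1764,  0.0961]), np.float64(0.00019449874433062793))
knob line end [ 0.5545 -0.1843  0.096 ]
[0.5272 0.0533 0.006 ] 0.11665097832694542
[ 0.6104 -0.2207  0.006 ] 0.28631789275293995
[ 0.4986 -0.2552  0.006 ] 0.11693958020240956
[0.4155 0.0197 0.006 ] 0.28718079208181513
ctr [ 0.5129 -0.1007  0.006 ] ydir [-0.2898  0.9571  0.    ] 1.8648399805623466
seat [ 0.4912 -0.029   0.006 ] knob [ 0.5376 -0.1821  0.006 ]
seat from rim centre px [ 0.4897 -0.0237  0.03  ]
```

```bash
python3 - <<'E'
from h import *
np.set_printoptions(precision=4,suppress=True)
t=cv2.imread('pics/top0.png')[:,:,::-1].copy()
print('red',plane('top',(95+88/4-2,150-2.),.11), plane('scene',(355+510/3.2-125,225+337/2.909),.11))
print('spent',plane('top',(95+262/4-.4,150+398/4),.11), plane('scene',(355+562/3.2-125,225+48/2.909),.11))
print('bottle', plane('top',(432,211.4),.16),'jar',plane('top',(400,287),.07))
s=manip.get_state();c=manip.calibration('wrist');T=c['camera_from_world']
p=-T[:3,:3].T@T[:3,3];print('cam',p,p-s['position'])
from scipy.spatial.transform import Rotation as R
q=s['ee_rot'];Rt=R.from_quat(np.r_[q[1:],q[0]]).as_matrix();print(Rt);print('cam in tool',Rt.T@(p-s['position']), 'look in tool',Rt.T@(-T[2,:3]))
E
```

```text
red [0.6993 0.3349 0.11  ] [0.7034 0.3381 0.11  ]
spent [0.463  0.2258 0.11  ] [0.4628 0.2336 0.11  ]
bottle [ 0.5262 -0.3618  0.16  ] jar [ 0.3676 -0.3087  0.07  ]
cam [0.1369 0.5638 0.3731] [-0.0605  0.0242  0.1425]
[[ 0.3436  0.9391 -0.0006]
 [ 0.9391 -0.3436 -0.0012]
 [-0.0013 -0.0002 -1.    ]]
cam in tool [ 0.0017 -0.0651 -0.1425] look in tool [-0.      0.2603  0.9655]
```

Request:
send_rows([
  [1, -0.007, 0.05, 0, 0],
  [1, -0.007, 0.055, 0, 0],
  [1, -0.007, 0.055, 0, 0],
  [1, -0.007, 0.055, 0, 0],
  [1, -0.007, 0.055, 0, 0],
  [1, -0.007, 0.055, 0, 0],
  [1, -0.007, 0.04, 0, 0],
])

```text
clock: 1.02
position: [0.5256, 0.3671, 0.2307]
ee_rot: [0.0, 0.82, 0.572, -0.0]
contact_force: [0.1, 0.8, -0.7]
width: 0.0857
```

```bash
cat > w.py <<'E'
from h import *
import sys
np.set_printoptions(precision=4,suppress=True)
s=manip.get_state();c=manip.calibration('wrist');im=manip.get_image('wrist')
import json
cv2.imwrite(f'pics/{sys.argv[1]}.png',im[:,:,::-1]);
np.savez(f'pics/{sys.argv[1]}.npz',**c)
print(s['position'],s['ee_rot'],s['qpos'],s['clock'])
E
python3 w.py w1; python3 - <<'E'
from h import *
np.set_printoptions(precision=4,suppress=True)
c=dict(np.load('pics/w1.npz'));im=cv2.imread('pics/w1.png')[:,:,::-1].copy()
m=mask(im,[50,120,60],[80,255,255]);print(blobs(m,100))
print(proj('wrist',[[.607,.3285,.11],[.607,.3285,.07]],c))
E
```

```text
[0.5256 0.3671 0.2307] [ 0.0001  0.82    0.5723 -0.0002] [ 0.5014  0.3765  1.3555 -0.0002  1.41   -0.7172] 1.025
[((np.float64(274.2), np.float64(298.2)), (np.int32(256), np.int32(271), np.int32(36), np.int32(46), np.int32(1032)))]
[[270.6933 299.0958]
 [271.9353 278.5537]]
```

View pics/w1.png

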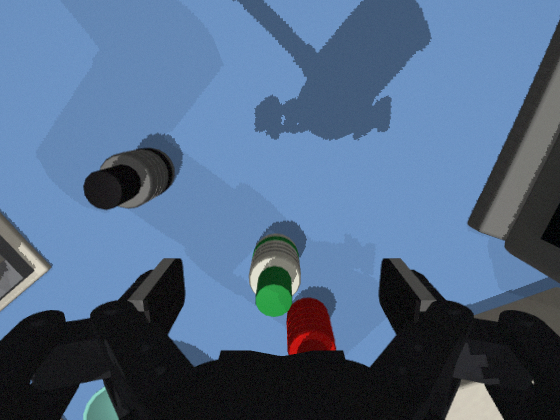

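The wrist view shows the fresh filter's green top at about (273,298). The red one is beyond it at (310,325) and the spent one is at the upper left.

```bash
python3 - <<'E'
from h import *
np.set_printoptions(precision=4,suppress=True)
c=dict(np.load('pics/w1.npz'));im=cv2.imread('pics/w1.png')[:,:,::-1].copy()
hsv=cv2.cvtColor(im,cv2.COLOR_RGB2HSV)
print(hsv[270:322:3,274])
m=mask(im,[50,120,140],[80,255,255]);b=blobs(m,100);print(b)
ct=max(cv2.findContours(m,cv2.RETR_EXTERNAL,cv2.CHAIN_APPROX_NONE)[0],key=cv2.contourArea)
e=cv2.fitEllipse(ct);print(e)
P=plane('wrist',e[0],.11,c);print(P)
d=P-np.array([.5256,.3671,.2307]);a=np.arctan2(2*.82*.5723,.82**2-.5723**2);print('tool',d@[np.cos(a),np.sin(a),0],d@[np.sin(a),-np.cos(a),0])
E
```

```text
[[ 70 199  55]
 [ 70 213  55]
 [ 69 179  60]
 [ 67 188  57]
 [ 68 204  55]
 [ 66 170 144]
 [ 67 171 151]
 [ 67 176 148]
 [ 67 185 157]
 [ 66 175 157]
 [ 66 178 159]
 [ 67 182 154]
 [ 67 180 157]
 [ 67 182 157]
 [ 67 188 155]
 [ 67 185 154]
 [107 111 183]
 [107 111 197]]
[((np.float64(273.0), np.float64(300.6)), (np.int32(256), np.int32(285), np.int32(35), np.int32(32), np.int32(862)))]
((273.04608154296875, 300.6233215332031), (30.377229690551758, 34.260231018066406), 90.93488311767578)
[0.6092 0.3299 0.11  ]
tool -0.006050871322181121 0.09127215242304844
```

Request:
send_rows([
  [1, -0.003, 0.045, 0, 0],
  [1, -0.003, 0.045, 0, 0],
  [1, 0, 0, 0.03, 0],
  [1, 0, 0, 0.03, 0],
  [1, 0, 0, 0.01, 0],
  [1, 0, 0, 0, 0],
])

```text
clock: 1.82
position: [0.6056, 0.3321, 0.1608]
ee_rot: [-0.0, 0.82, 0.573, -0.001]
contact_force: [-1.3, -0.3, 0.5]
width: 0.0856
```

```bash
python3 w.py w2; python3 - <<'E'
from h import *
np.set_printoptions(precision=4,suppress=True)
c=dict(np.load('pics/w2.npz'));im=cv2.imread('pics/w2.png')[:,:,::-1].copy()
m=mask(im,[50,120,140],[80,255,255]);b=blobs(m,100);print(b)
ct=max(cv2.findContours(m,cv2.RETR_EXTERNAL,cv2.CHAIN_APPROX_NONE)[0],key=cv2.contourArea)
e=cv2.fitEllipse(ct);print(e,plane('wrist',e[0],.11,c))
E
```

```text
[0.6056 0.3321 0.1608] [-0.0002  0.8196  0.573  -0.0006] [ 0.4009  0.4902  1.3418  0.0001  1.3109 -0.8194] 1.825
[((np.float64(278.1), np.float64(235.5)), (np.int32(253), np.int32(211), np.int32(51), np.int32(50), np.int32(1970)))]
((278.07525634765625, 235.50267028808594), (47.72423553466797, 50.690879821777344), 85.62260437011719) [0.6092 0.3303 0.11  ]
```

View pics/w2.png

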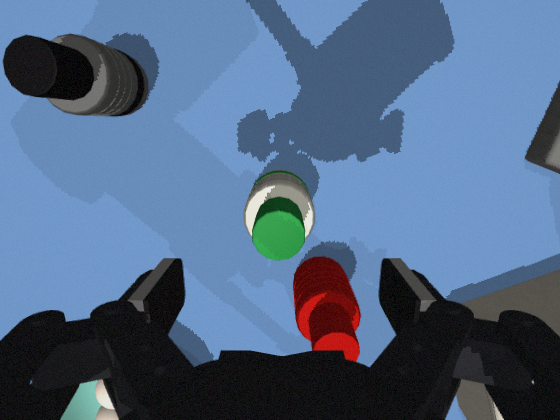

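The neck is centred between the fingers, at (278,235). It needs a 4 mm correction in tool y.

Request:
send_rows([
  [1, -0.0005, 0.004, 0.02, 0],
  [1, 0, 0, 0.025, 0],
  [1, 0, 0, 0.023, 0],
  [1, 0, 0, 0.014, 0],
  [1, 0, 0, 0, 0],
], squeeze=35)

```text
clock: 2.5
position: [0.6095, 0.3302, 0.0792]
ee_rot: [-0.0, 0.82, 0.573, -0.0]
contact_force: [0.6, 0.0, -0.1]
width: 0.0853
```

Request:
send_rows([
  [0, 0, 0, 0, 0],
  [0, 0, 0, 0, 0],
  [0, 0, 0, 0, 0],
  [0, 0, 0, 0, 0],
  [0, 0, 0, 0, 0],
], squeeze=35)

```text
clock: 3.12
position: [0.61, 0.33, 0.0802]
ee_rot: [0.0, 0.82, 0.573, 0.001]
contact_force: [-0.2, -1.4, 4.4]
width: 0.033
```

Request:
send_rows([
  [0, 0, 0, -0.01, 0],
  [0, 0, 0, -0.03, 0],
  [0, 0, 0, -0.04, 0],
  [0, 0, 0, -0.03, 0],
  [0, 0, 0, 0, 0],
])

```text
clock: 3.75
position: [0.611, 0.331, 0.1921]
ee_rot: [0.0, 0.82, 0.573, 0.003]
contact_force: [0.1, 0.1, -2.5]
width: 0.0332
```

```bash
python3 w.py w3; python3 - <<'E'
from h import *
s=manip.get_image('scene');t=manip.get_image('top')
cv2.imwrite('pics/st3.png',np.hstack([cv2.resize(s[180:400,300:480],(400,489)),cv2.resize(t[120:300,60:220],(400,489))])[:,:,::-1])
E
```

```text
[0.611  0.331  0.1921] [0.0004 0.8196 0.5729 0.0029] [ 0.3963  0.4745  1.2902  0.0004  1.3711 -0.8239] 3.75
```

View pics/st3.png

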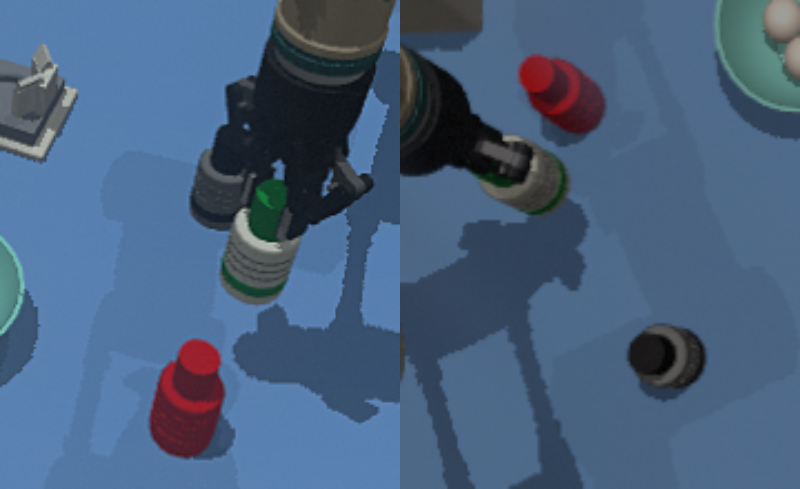

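View pics/w3.png

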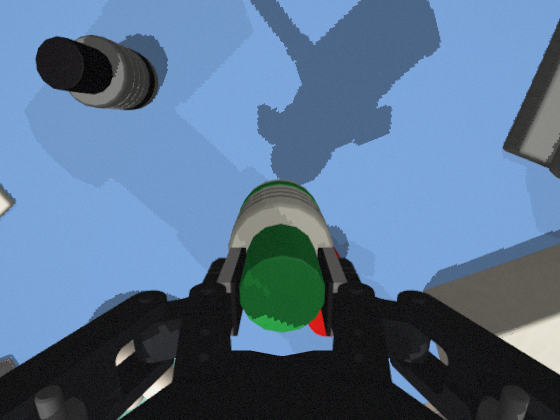

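The filter is held upright and clear of the table, with about 2.5 N of weight on the wrist. Next I'll turn the gripper to the holder's axes and move to a viewpoint short of the seat.

Request:
send_rows([
  [0, 0, 0, -0.02, 0.1],
  [0, 0, 0, -0.02, 0.18],
  [0, 0, 0, 0, 0.18],
  [0, 0, 0, 0, 0.18],
  [0, 0, 0, 0, 0.18],
  [0, 0, 0, 0, 0.106],
  [0, 0, 0, 0, 0],
])

```text
clock: 4.78
position: [0.6088, 0.3298, 0.2269]
ee_rot: [0.0, 0.989, 0.147, -0.002]
contact_force: [0.0, 0.2, -2.6]
width: 0.0333
```

Request:
send_rows([
  [0, -0.012, 0.022, 0, 0],
  [0, -0.026, 0.047, 0, 0],
  [0, -0.026, 0.047, 0, 0],
  [0, -0.026, 0.047, 0, 0],
  [0, -0.026, 0.047, 0, 0],
  [0, -0.026, 0.047, 0, 0],
  [0, -0.026, 0.047, 0, 0],
  [0, -0.026, 0.047, 0, 0],
])

```text
clock: 5.78
position: [0.5246, -0.0635, 0.2284]
ee_rot: [-0.0, 0.989, 0.148, -0.001]
contact_force: [0.8, -0.7, -1.4]
width: 0.033
```

Request:
send_rows([
  [0, -0.013, 0.023, 0, 0],
  [0, -0.01, 0.02, 0, 0],
  [0, 0, 0, 0, 0],
  [0, 0, 0, 0, 0],
])

```text
clock: 6.28
position: [0.5159, -0.1091, 0.2287]
ee_rot: [-0.001, 0.989, 0.147, -0.0]
contact_force: [0.4, 0.5, -1.9]
width: 0.0329
```

```bash
python3 w.py w4; python3 - <<'E'
from h import *
c=dict(np.load('pics/w4.npz'))
print(proj('wrist',[[.4879,-.0235,.03],[.4879,-.0235,.018],[.5343,-.1764,.096]],c))
E
```

```text
[ 0.5159 -0.1091  0.2287] [-0.0007  0.9892  0.1468 -0.0003] [-0.3411  0.2062  1.6076  0.001   1.3291 -0.636 ] 6.275
[[278.12110048  97.20527743]
 [278.24375015  98.0411304 ]
 [277.96820333 274.83179602]]
```

View pics/w4.png

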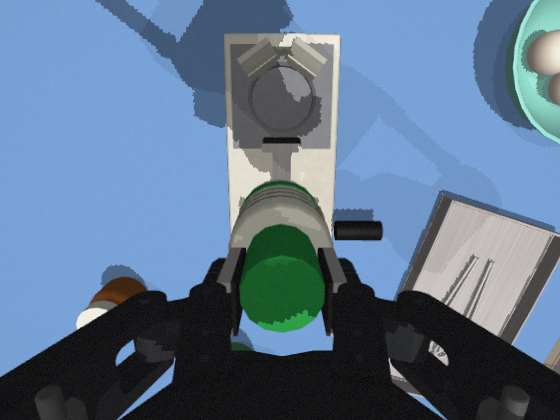

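The holder is well aligned in the wrist view, with the seat circle near (282,98). I'll zoom in to measure it.

```bash
python3 - <<'E'
from h import *
im=cv2.imread('pics/w4.png')
k=cv2.resize(im[25:165,215:350],None,fx=4,fy=4,interpolation=cv2.INTER_CUBIC)
k=np.clip(k.astype(float)*1.5,0,255).astype(np.uint8)
cv2.imwrite('pics/w4c.png',k)
E
```

```text
(no output)
```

View pics/w4c.png

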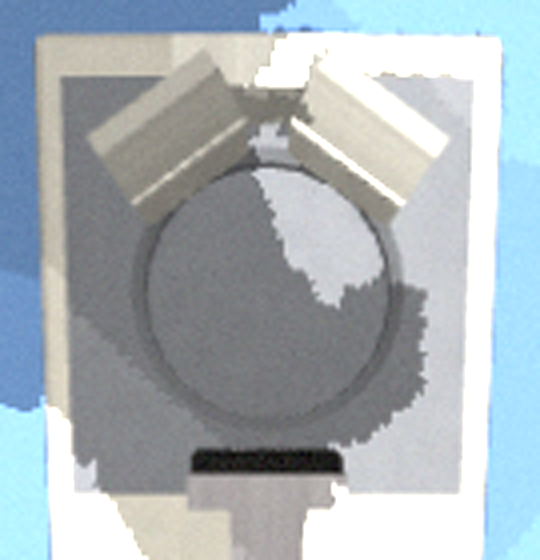

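```bash
python3 - <<'E'
from h import *
np.set_printoptions(precision=4,suppress=True)
c=dict(np.load('pics/w4.npz'))
W=lambda x,y:((x+.5)/4-.5+215,(y+.5)/4-.5+25)
P=lambda x,y,z:plane('wrist',W(x,y),z,c)
yd=np.array([-.2898,.9571,0]);xd=np.array([.9571,.2898,0])
A=[P(62,77,.03),P(472,77,.03),P(75,493,.03),P(462,493,.03)]
B=np.mean(A,0);print('block',B,[np.linalg.norm(A[i]-A[j]) for i,j in((0,1),(2,3),(0,2),(1,3))])
e=A[0]-A[2]+A[1]-A[3];print('ydir',np.arctan2(e[1],e[0])); e=A[1]-A[0]+A[3]-A[2];print('xdir',np.arctan2(e[1],e[0]))
l,r,b=P(132,295,.03),P(404,295,.03),P(268,437,.03)
print('rim',(l+r)/2,np.linalg.norm(l-r),b+.034*yd)
l,r,b,t=P(147,295,.021),P(390,295,.021),P(268,425,.018),P(268,167,.018)
print('floor',(l+r)/2,np.linalg.norm(l-r),b+.031*yd,(b+t)/2,np.linalg.norm(t-b))
# jaw pad top front edge z .073
j=P(268,452,.073);print('pad',(j-B)@yd)
v=P(192,52,.083),P(330,52,.083)
print('tcp target from',B, 'd tool', (B-[.5159,-.1091,.0])@xd,(B-[.5159,-.1091,.0])@-yd)
E
```

```text
block [ 0.4912 -0.0226  0.03  ] [np.float64(0.09854365969230014), np.float64(0.09945775623719959), np.float64(0.0993012167961015), np.float64(0.09928580955299081)]
ydir 1.8683653508669813
xdir 0.293721093779486
rim [ 0.4915 -0.0235  0.03  ] 0.06753848015110443 [ 0.4917 -0.0241  0.03  ]
floor [ 0.4915 -0.0229  0.021 ] 0.061921977346567736 [ 0.4918 -0.0245  0.018 ] [ 0.4916 -0.0236  0.018 ] 0.06377128552095816
pad -0.03735710965203043
tcp target from [ 0.4912 -0.0226  0.03  ] d tool 0.0014244521418302976 -0.08993931973021191
```

Seat centre by camera: wrist (0.4915, -0.0235), top (0.490, -0.024). The rim measures 67.5 mm against 68 mm given, and the block 99 mm against 100 mm. I'll move above the seat, biased 1 mm away from the V jaw.

Request:
send_rows([
  [0, 0.001, -0.02, 0, 0],
  [0, 0, -0.03, 0, 0],
  [0, 0, -0.025, 0, 0],
  [0, 0, -0.0133, 0.01, 0],
  [0, 0, 0, 0.025, 0],
  [0, 0, 0, 0.02, 0],
  [0, 0, 0, 0, 0],
])

```text
clock: 7.2
position: [0.4897, -0.024, 0.1724]
ee_rot: [-0.001, 0.989, 0.147, -0.002]
contact_force: [-0.2, -0.7, -2.7]
width: 0.033
```

```bash
python3 w.py w5; python3 - <<'E'
from h import *
s=manip.get_image('scene');t=manip.get_image('top')
cv2.imwrite('pics/st5.png',np.hstack([cv2.resize(s[130:260,210:350],(400,371),interpolation=cv2.INTER_CUBIC),cv2.resize(t[180:280,230:340],(400,371),interpolation=cv2.INTER_CUBIC)])[:,:,::-1])
E
```

```text
[ 0.4897 -0.024   0.1724] [-0.0008  0.9891  0.147  -0.0022] [-0.1911  0.1944  1.7713  0.0001  1.1806 -0.4862] 7.2
```

View pics/st5.png

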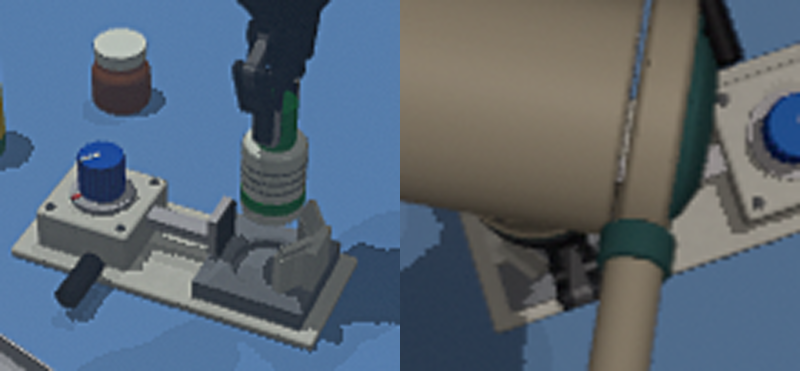

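View pics/w5.png

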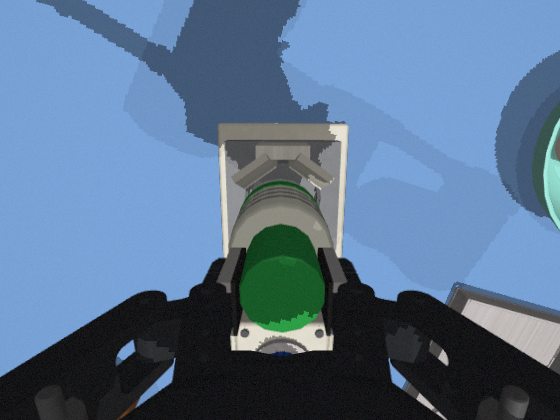

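The filter hangs above the seat between the jaw and the V. I'll descend stepwise and watch the force.

Request:
send_rows([
  [0, 0.001, 0.0005, 0.01, 0],
  [0, 0, 0, 0.015, 0],
  [0, 0, 0, 0.015, 0],
  [0, 0, 0, 0.01, 0],
  [0, 0, 0, 0, 0],
])

```text
clock: 7.98
position: [0.4917, -0.0251, 0.1231]
ee_rot: [-0.0, 0.989, 0.146, -0.001]
contact_force: [1.3, -0.0, -1.1]
width: 0.0335
```

```bash
python3 w.py w6; python3 - <<'E'
from h import *
s=manip.get_image('scene')
cv2.imwrite('pics/s6.png',cv2.resize(s[130:250,210:350],(700,600),interpolation=cv2.INTER_CUBIC)[:,:,::-1])
E
```

```text
[ 0.4917 -0.0251  0.1231] [-0.0005  0.9892  0.1464 -0.0012] [-0.1924  0.2437  1.8432  0.0001  1.0574 -0.4864] 7.975
```

View pics/s6.png

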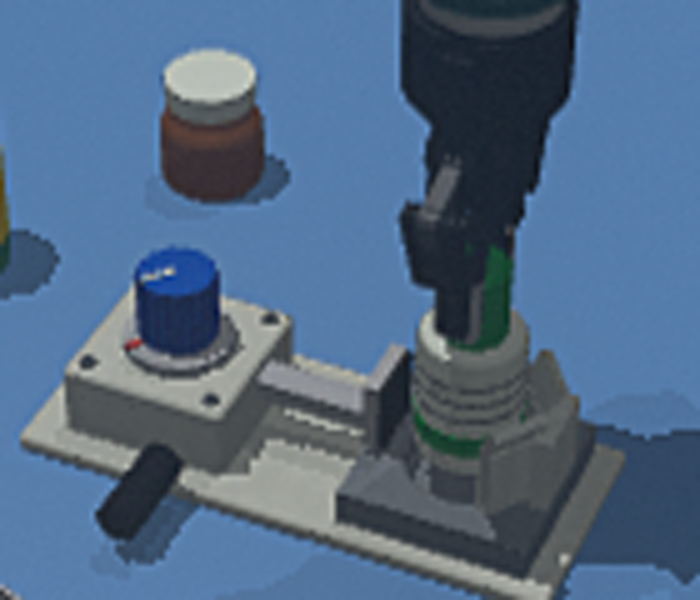

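View pics/w6.png

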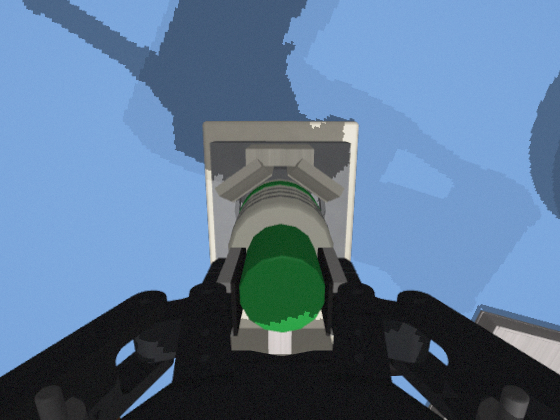

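The filter sits symmetrically between the V arms with no contact, so I'll keep going down.

Request:
send_rows([
  [0, 0, 0, 0.006, 0],
  [0, 0, 0, 0.006, 0],
  [0, 0, 0, 0.004, 0],
  [0, 0, 0, 0, 0],
])

```text
clock: 8.57
position: [0.4922, -0.0251, 0.1079]
ee_rot: [-0.0, 0.989, 0.146, -0.0]
contact_force: [0.1, 0.4, -2.0]
width: 0.0331
```

Request:
send_rows([
  [0, 0, 0, 0.004, 0],
  [0, 0, 0, 0, 0],
])

```text
clock: 8.82
position: [0.4923, -0.0252, 0.104]
ee_rot: [-0.0, 0.989, 0.146, -0.0]
contact_force: [-0.3, 0.1, -1.5]
width: 0.0331
```

Request:
send_rows([
  [0, 0, 0, 0.003, 0],
  [0, 0, 0, 0, 0],
])

```text
clock: 9.07
position: [0.4924, -0.0252, 0.1011]
ee_rot: [-0.0, 0.989, 0.146, -0.0]
contact_force: [1.3, 0.7, -1.7]
width: 0.0332
```

Request:
send_rows([
  [0, 0, 0, 0.002, 0],
  [0, 0, 0, 0, 0],
])

```text
clock: 9.32
position: [0.4925, -0.0252, 0.0992]
ee_rot: [-0.0, 0.989, 0.146, -0.0]
contact_force: [-0.0, -0.4, -1.2]
width: 0.0329
```

Request:
send_rows([
  [0, 0, 0, 0.001, 0],
  [0, 0, 0, 0, 0],
])

```text
clock: 9.57
position: [0.4926, -0.0252, 0.0983]
ee_rot: [-0.0, 0.989, 0.146, 0.0]
contact_force: [-0.9, -0.2, -0.6]
width: 0.0334
```

Request:
send_rows([
  [0, 0, 0, 0.001, 0],
  [0, 0, 0, 0, 0],
])

```text
clock: 9.82
position: [0.4926, -0.0253, 0.0982]
ee_rot: [0.0, 0.989, 0.147, 0.0]
contact_force: [-2.7, -0.7, 5.6]
width: 0.0336
```

It bottomed at TCP 0.0982, where I expected the seat floor, with gentle contact of about 6 N. Releasing.

Request:
send_rows([
  [0.45, 0, 0, 0, 0],
  [0.5, 0, 0, 0, 0],
  [0.7, 0, 0, 0, 0],
  [0.8, 0, 0, 0, 0],
  [0.8, 0, 0, 0, 0],
  [0.8, 0, 0, 0, 0],
])

```text
clock: 10.58
position: [0.4926, -0.0252, 0.0973]
ee_rot: [-0.0, 0.989, 0.146, 0.0]
contact_force: [0.7, 0.2, -0.4]
width: 0.068
```

```bash
python3 w.py w7; python3 - <<'E'
from h import *
s=manip.get_image('scene')
cv2.imwrite('pics/s7.png',cv2.resize(s[130:250,210:350],(700,600),interpolation=cv2.INTER_CUBIC)[:,:,::-1])
E
```

```text
[ 0.4926 -0.0252  0.0973] [-0.      0.9892  0.1465  0.    ] [-0.1923  0.2723  1.8792  0.0001  0.9901 -0.4864] 10.575
```

View pics/s7.png

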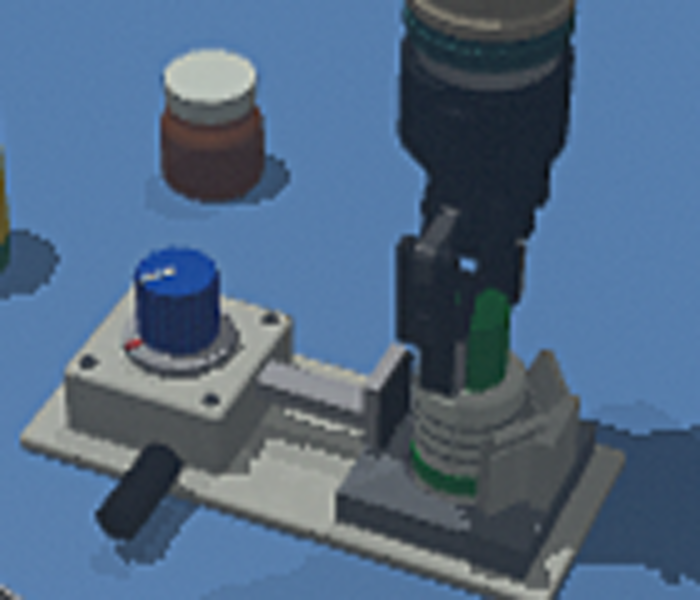

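View pics/w7.png

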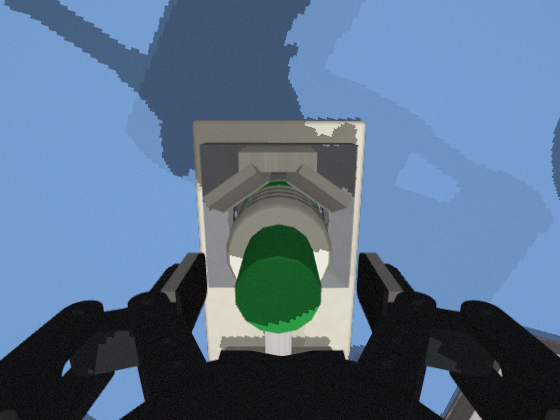

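The filter is seated and let go: the neck stands centred between the open fingers, at about (278,290). I'll rise, shift away and check it from another view.

Request:
send_rows([
  [0.9, 0, 0, -0.01, 0],
  [1, 0, 0, -0.03, 0],
  [1, 0, 0, -0.04, 0],
  [1, 0, 0, -0.03, 0],
  [1, 0.012, 0.025, 0, 0],
  [1, 0.025, 0.05, 0, 0],
  [1, 0.025, 0.05, 0, 0],
  [1, 0.012, 0.023, 0, 0],
])

```text
clock: 11.68
position: [0.6083, -0.1479, 0.2077]
ee_rot: [0.001, 0.989, 0.146, 0.001]
contact_force: [0.4, -0.0, -0.3]
width: 0.0852
```

```bash
python3 w.py w8; python3 - <<'E'
from h import *
s=manip.get_image('scene');t=manip.get_image('top')
cv2.imwrite('pics/s8f.png',s[:,:,::-1]);cv2.imwrite('pics/t8f.png',t[:,:,::-1])
cv2.imwrite('pics/s8.png',np.hstack([cv2.resize(s[150:260,205:345],(400,314),interpolation=cv2.INTER_CUBIC),cv2.resize(t[180:275,235:355],(400,314),interpolation=cv2.INTER_CUBIC)])[:,:,::-1])
E
```

```text
[ 0.6083 -0.1479  0.2077] [0.0006 0.9893 0.1457 0.0008] [-0.3493  0.3644  1.4316 -0.0004  1.3436 -0.6418] 11.675
```

View pics/s8.png

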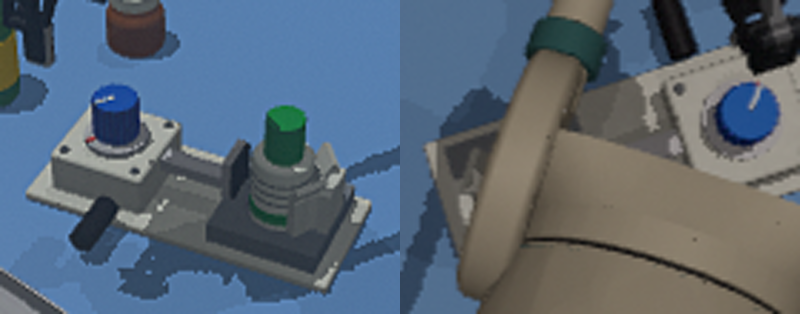

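View pics/w8.png

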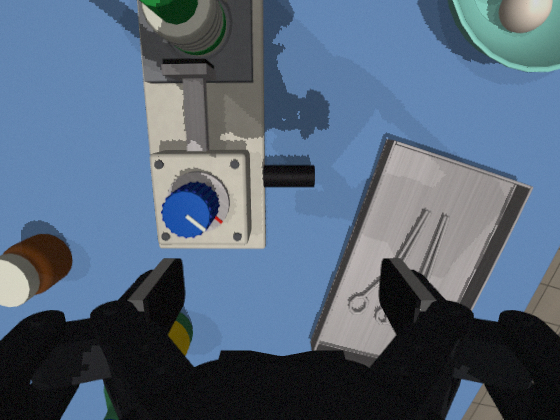

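```bash
python3 - <<'E'
from h import *
np.set_printoptions(precision=4,suppress=True)
s=cv2.imread('pics/s8f.png')[:,:,::-1].copy()
m=mask(s,[55,120,95],[75,255,255]);bb=[b for b in blobs(m,60) if 240<b[0][0]<340 and b[0][1]>150];print(bb)
for b in bb: print(plane('scene',b[0],.128))
E
```

```text
[((np.float64(305.2), np.float64(190.8)), (np.int32(299), np.int32(187), np.int32(13), np.int32(9), np.int32(83)))]
[ 0.4875 -0.0238  0.128 ]
```

Request:
send_rows([
  [1, 0, 0, 0, -0.1],
  [1, 0, 0, 0, -0.18],
  [1, 0, 0, 0, -0.18],
  [1, 0, 0, 0, -0.18],
  [1, 0, 0, 0, -0.18],
  [1, 0, 0, 0, -0.18],
  [1, 0, 0, 0, -0.18],
  [1, 0, 0, 0, -0.18],
])

```text
clock: 12.82
position: [0.605, -0.1438, 0.208]
ee_rot: [-0.0, 0.675, 0.738, 0.0]
contact_force: [-0.3, -0.1, -0.9]
width: 0.0853
```

Request:
send_rows([
  [1, 0, 0, 0, -0.18],
  [1, 0, 0, 0, -0.18],
  [1, 0, 0, 0, -0.06],
  [1, 0, 0, 0, 0],
])

```text
clock: 13.32
position: [0.6052, -0.1441, 0.2079]
ee_rot: [-0.0, 0.509, 0.861, 0.0]
contact_force: [-0.2, 1.4, -0.2]
width: 0.0852
```

```bash
python3 w.py w9; python3 - <<'E'
from h import *
np.set_printoptions(precision=4,suppress=True)
c=dict(np.load('pics/w9.npz'));im=cv2.imread('pics/w9.png')[:,:,::-1].copy()
q=proj('wrist',[[.5343,-.1764,.096],[.4915,-.0235,.128]],c);print(q)
x,y=q[0].astype(int)
x0=max(0,x-70);y0=max(0,y-60)
cv2.imwrite('pics/w9c.png',cv2.resize(im[y0:y0+120,x0:x0+140],None,fx=5,fy=5,interpolation=cv2.INTER_CUBIC)[:,:,::-1]);print(x0,y0)
E
```

```text
[ 0.6052 -0.1441  0.2079] [-0.0002  0.5088  0.8609  0.0002] [-0.3458  0.3599  1.4382  0.0004  1.3439 -2.42  ] 13.325
[[288.4298 101.8678]
 [512.1481 156.638 ]]
218 41
```

View pics/w9.png

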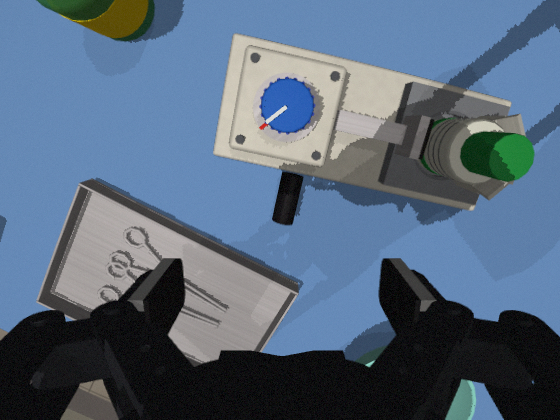

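View pics/w9c.png

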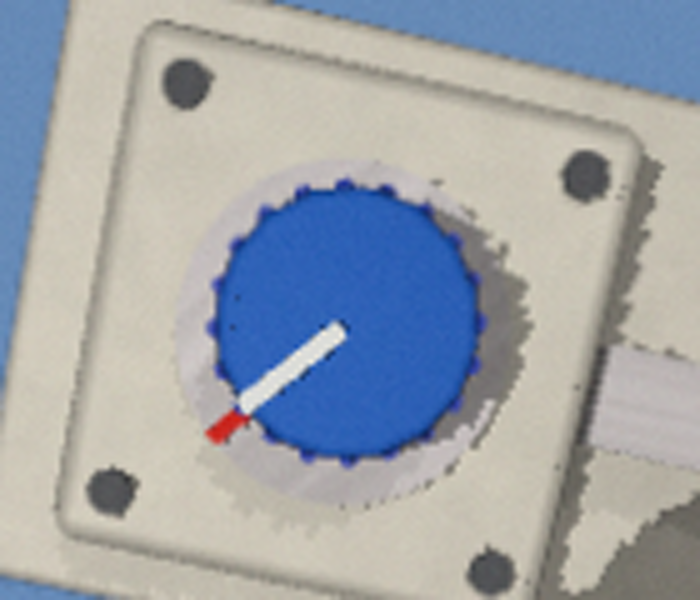

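The wrist view shows the knob top at about (287,105), with the white line and red mark aligned. I'll compute the knob centre and the offset to it.

```bash
python3 - <<'E'
from h import *
np.set_printoptions(precision=4,suppress=True)
c=dict(np.load('pics/w9.npz'))
W=lambda x,y:((x+.5)/5-.5+218,(y+.5)/5-.5+41)
k=plane('wrist',W(349,323),.096,c);print(k)
l,r=plane('wrist',W(217,323),.096,c),plane('wrist',W(481,323),.096,c);print(np.linalg.norm(l-r))
a=np.arctan2(2*.5088*.8609,.5088**2-.8609**2);d=k-[.6052,-.1441,.2079]
print(a,'tool',d@[np.cos(a),np.sin(a),0],d@[np.sin(a),-np.cos(a),0])
for p,z in(((349,323),.096),((242,405),.096),((212,438),.056)):print(plane('wrist',W(*p),z,c))
E
```

```text
[ 0.5368 -0.1759  0.096 ]
0.03925496822577965
2.0740275667716173 tool 0.0051404233866467995 -0.07530393032868476
[ 0.5368 -0.1759  0.096 ]
[ 0.5549 -0.1842  0.096 ]
[ 0.5633 -0.1877  0.056 ]
```

Request:
send_rows([
  [1, 0.002, -0.03, 0, 0],
  [1, 0.003, -0.03, 0, 0],
  [1, 0, -0.0153, 0.01, 0],
  [1, 0, 0, 0.03, 0],
  [1, 0, 0, 0.03, 0],
  [1, 0, 0, 0.015, 0],
  [1, 0, 0, 0, 0],
])

```text
clock: 14.25
position: [0.5372, -0.1768, 0.1216]
ee_rot: [-0.001, 0.509, 0.861, -0.0]
contact_force: [0.3, -0.7, 0.8]
width: 0.0854
```

```bash
python3 w.py w10; python3 - <<'E'
from h import *
np.set_printoptions(precision=4,suppress=True)
c=dict(np.load('pics/w10.npz'))
im=cv2.imread('pics/w10.png')[:,:,::-1].copy()
m=mask(im,[105,170,80],[125,255,255]);print(blobs(m,300))
print(proj('wrist',[[.5368,-.1759,.096]],c))
E
```

```text
[ 0.5372 -0.1768  0.1216] [-0.0011  0.5089  0.8608 -0.    ] [-0.4411  0.3452  1.6918  0.0002  1.1067 -2.515 ] 14.25
[((np.float64(282.3), np.float64(239.1)), (np.int32(245), np.int32(204), np.int32(74), np.int32(71), np.int32(3607)))]
[[282.0883 242.3311]]
```

View pics/w10.png

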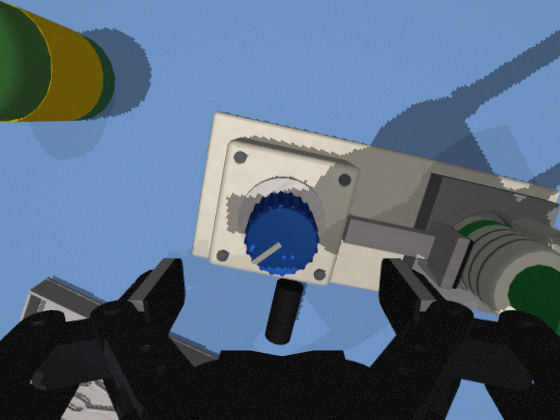

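Request:
send_rows([
  [1, 0, 0, 0.015, 0],
  [1, 0, 0, 0.02, 0],
  [1, 0, 0, 0.015, 0],
  [1, 0, 0, 0.009, 0],
  [1, 0, 0, 0, 0],
], squeeze=40)

```text
clock: 14.92
position: [0.5376, -0.1772, 0.0626]
ee_rot: [-0.001, 0.509, 0.861, -0.0]
contact_force: [-0.1, 0.8, 0.6]
width: 0.0853
```

Request:
send_rows([
  [0.6, 0, 0, 0, 0],
  [0.45, 0, 0, 0, 0],
  [0, 0, 0, 0, 0],
  [0, 0, 0, 0, 0],
  [0, 0, 0, 0, 0],
], squeeze=40)

```text
clock: 15.55
position: [0.5378, -0.1768, 0.0641]
ee_rot: [-0.0, 0.509, 0.861, 0.0]
contact_force: [-1.7, 2.5, 5.8]
width: 0.0389
```

```bash
cat > st.py <<'E'
from h import *
np.set_printoptions(precision=3,suppress=True)
s=manip.get_state();print(s['clock'],s['position'],s['contact_force'],s['moment'],'tau6',s['effort'][5],'q',s['qpos'][[0,5]],'yaw',s['qpos'][0]-s['qpos'][5],s['width'])
E
python3 st.py; python3 w.py w11
```

```text
15.55 [ 0.538 -0.177  0.064] [-1.656  2.525  5.783] [ 0.35   0.163 -0.039] tau6 -0.0364480703137815 q [-0.441 -2.515] yaw 2.074350271738105 0.03885955782087769
[ 0.5378 -0.1768  0.0641] [-0.      0.5089  0.8608  0.0004] [-0.441   0.4045  1.7644  0.0011  0.9726 -2.5154] 15.55
```

View pics/w11.png

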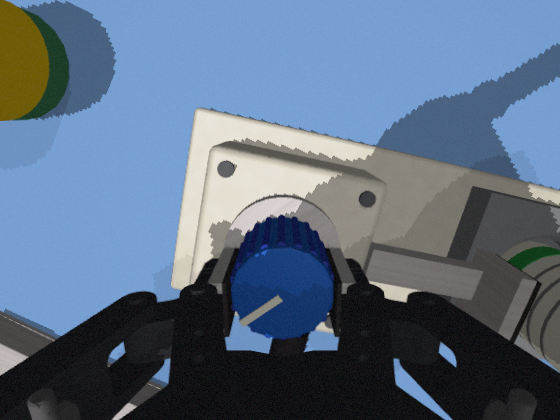

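The knob is gripped and centred. I'll turn clockwise (+ about tool z) in small steps, watching the torque.

Request:
send_rows([
  [0, 0, 0, 0, 0.05],
  [0, 0, 0, 0, 0.1],
  [0, 0, 0, 0, 0.1],
  [0, 0, 0, 0, 0.1],
])

```text
clock: 16.1
position: [0.538, -0.1774, 0.0642]
ee_rot: [0.0, 0.652, 0.758, 0.0]
contact_force: [-2.0, 2.0, 5.0]
width: 0.0393
```

```bash
python3 st.py; python3 w.py w12
```

```text
16.1 [ 0.538 -0.177  0.064] [-2.022  1.952  4.98 ] [0.109 0.16  0.196] tau6 -0.48311518505215645 q [-0.441 -2.163] yaw 1.7214361590943679 0.0392617795425789
[ 0.538  -0.1774  0.0642] [0.0005 0.6518 0.7584 0.    ] [-0.4412  0.4046  1.7642 -0.0002  0.9719 -2.1626] 16.1
```

View pics/w12.png

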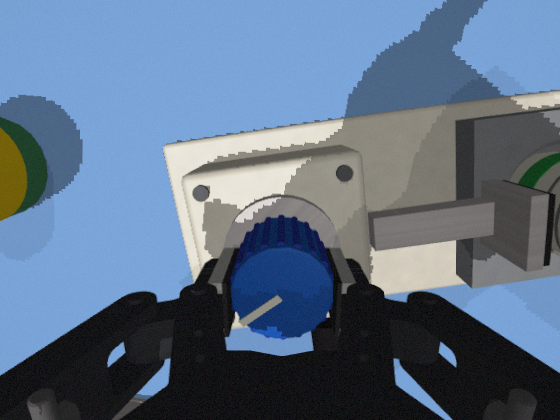

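Request:
send_rows([
  [0, 0, 0, 0, 0.12],
  [0, 0, 0, 0, 0.12],
  [0, 0, 0, 0, 0.12],
  [0, 0, 0, 0, 0.12],
  [0, 0, 0, 0, 0.12],
])

```text
clock: 16.77
position: [0.5378, -0.1786, 0.0642]
ee_rot: [0.001, 0.847, 0.532, -0.001]
contact_force: [-2.2, -1.2, 4.7]
width: 0.0385
```

```bash
python3 st.py
```

```text
16.775 [ 0.538 -0.179  0.064] [-2.182 -1.205  4.748] [-0.399  0.362  0.132] tau6 -0.604479443281889 q [-0.442 -1.562] yaw 1.1201114669138887 0.03852651386402696
```

Request:
send_rows([
  [0, 0, 0, 0, 0.1],
  [0, 0, 0, 0, 0.1],
])

```text
clock: 17.02
position: [0.5376, -0.1789, 0.0642]
ee_rot: [0.001, 0.895, 0.445, -0.001]
contact_force: [-2.5, -2.9, 5.5]
width: 0.0389
```

```bash
python3 st.py
```

```text
17.025 [ 0.538 -0.179  0.064] [-2.477 -2.865  5.45 ] [-0.584  0.483  0.192] tau6 -0.4713894613087177 q [-0.442 -1.363] yaw 0.9204831016902582 0.03887601262883432
```

Request:
send_rows([
  [0, 0, 0, 0, 0.1],
  [0, 0, 0, 0, 0.1],
])

```text
clock: 17.27
position: [0.5373, -0.1792, 0.0642]
ee_rot: [0.002, 0.935, 0.354, -0.001]
contact_force: [-4.1, -4.5, 4.4]
width: 0.0392
```

```bash
python3 st.py;python3 w.py w13
```

```text
17.275 [ 0.537 -0.179  0.064] [-4.084 -4.527  4.443] [-0.724  0.613  0.259] tau6 -0.46970173716545105 q [-0.442 -1.163] yaw 0.720322324669698 0.03919838439400264
[ 0.5373 -0.1792  0.0642] [ 0.0016  0.9354  0.3536 -0.001 ] [-0.4423  0.4047  1.764  -0.0044  0.972  -1.1627] 17.275
```

View pics/w13.png

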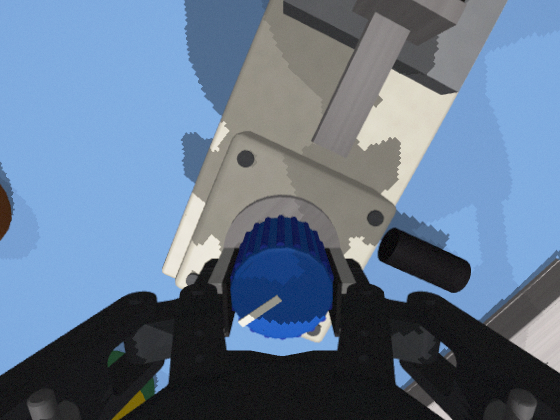

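Request:
send_rows([
  [0, 0, 0, 0, 0.1],
])

```text
clock: 17.45
position: [0.5372, -0.1793, 0.0642]
ee_rot: [0.002, 0.952, 0.307, -0.001]
contact_force: [-3.3, -4.0, 5.8]
width: 0.0389
```

```bash
python3 st.py
```

```text
17.45 [ 0.537 -0.179  0.064] [-3.251 -3.997  5.793] [-0.709  0.733  0.16 ] tau6 -0.5847566016018391 q [-0.442 -1.063] yaw 0.6206574313468818 0.0388741317068751
```

Request:
send_rows([
  [0, 0, 0, 0, 0.1],
])

```text
clock: 17.58
position: [0.537, -0.1794, 0.0642]
ee_rot: [0.002, 0.966, 0.259, -0.001]
contact_force: [-3.2, -4.5, 4.9]
width: 0.0388
```

```bash
python3 st.py
```

```text
17.575 [ 0.537 -0.179  0.064] [-3.198 -4.528  4.925] [-0.753  0.835  0.166] tau6 -0.46970391646027565 q [-0.443 -0.963] yaw 0.5200709272374511 0.038838459371192145
```

Request:
send_rows([
  [0, 0, 0, 0, 0.1],
])

```text
clock: 17.7
position: [0.5368, -0.1795, 0.0642]
ee_rot: [0.002, 0.978, 0.21, -0.001]
contact_force: [-4.8, -5.0, 5.6]
width: 0.0387
```

```bash
python3 st.py
```

```text
17.7 [ 0.537 -0.179  0.064] [-4.803 -5.047  5.648] [-0.827  0.861  0.2  ] tau6 -0.4678223468363285 q [-0.443 -0.863] yaw 0.41999583186791395 0.0387297789231412
```

Request:
send_rows([
  [0, 0, 0, 0, 0.1],
  [0, 0, 0, 0, 0.1],
])

```text
clock: 17.95
position: [0.5364, -0.1796, 0.0642]
ee_rot: [0.002, 0.994, 0.111, -0.002]
contact_force: [-6.6, -4.6, 7.1]
width: 0.0388
```

```bash
python3 st.py; python3 w.py w14
```

```text
17.95 [ 0.536 -0.18   0.064] [-6.604 -4.574  7.113] [-0.856  1.05   0.205] tau6 -0.4567578714340925 q [-0.443 -0.663] yaw 0.21988208660741615 0.03880896173459316
[ 0.5364 -0.1796  0.0642] [ 0.002   0.9938  0.1114 -0.0015] [-0.4428  0.4045  1.7645 -0.006   0.9731 -0.6627] 17.95
```

View pics/w14.png

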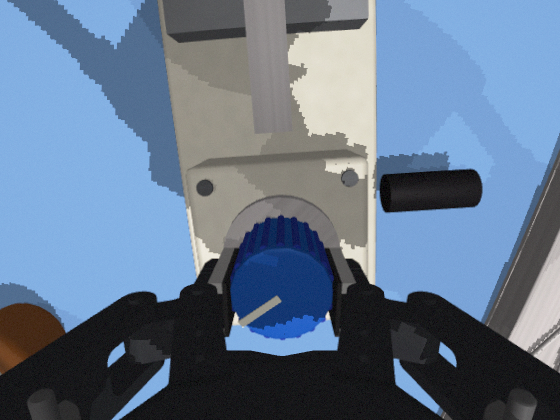

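Request:
send_rows([
  [0, -0.0008, 0.0003, 0, 0.1],
  [0, -0.0008, 0.0003, 0, 0.1],
])

```text
clock: 18.25
position: [0.5359, -0.1797, 0.0642]
ee_rot: [0.001, 1.0, 0.011, -0.0]
contact_force: [-2.2, -2.1, 5.4]
width: 0.039
```

```bash
python3 st.py
```

```text
18.25 [ 0.536 -0.18   0.064] [-2.175 -2.076  5.428] [-0.353  0.444  0.203] tau6 -0.4589635692536831 q [-0.445 -0.465] yaw 0.020388504942725427 0.03904065787514684
```

Request:
send_rows([
  [0, 0, 0, 0, 0.1],
])

```text
clock: 18.38
position: [0.5357, -0.1797, 0.0642]
ee_rot: [0.001, 0.999, -0.039, -0.0]
contact_force: [-3.2, -2.0, 5.9]
width: 0.039
```

```bash
python3 st.py; python3 w.py w15;  python3 - <<'E'
from h import *
s=manip.get_image('scene')
cv2.imwrite('pics/s15.png',cv2.resize(s[130:250,210:350],(700,600),interpolation=cv2.INTER_CUBIC)[:,:,::-1])
E
```

```text
18.375 [ 0.536 -0.18   0.064] [-3.235 -1.99   5.884] [-0.395  0.715  0.141] tau6 -0.4637646395713091 q [-0.445 -0.365] yaw -0.0796108906779901 0.038972007933067786
[ 0.5357 -0.1797  0.0642] [ 0.0015  0.9992 -0.0388 -0.0004] [-0.4448  0.4032  1.7667 -0.0036  0.9713 -0.3652] 18.375
```

View pics/s15.png

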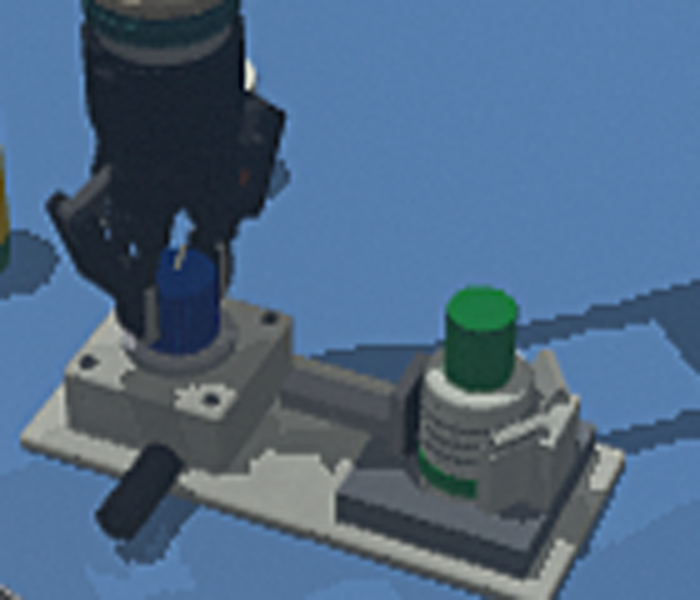

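The jaw now appears to touch the filter and the filter is upright. I'll continue in single steps.

Request:
send_rows([
  [0, 0, 0, 0, 0.1],
])

```text
clock: 18.6
position: [0.5356, -0.1796, 0.0642]
ee_rot: [0.001, 0.996, -0.088, -0.001]
contact_force: [-3.5, -1.6, 6.1]
width: 0.039
```

```bash
python3 st.py
```

```text
18.6 [ 0.536 -0.18   0.064] [-3.468 -1.641  6.057] [-0.41   0.775  0.323] tau6 -0.537342019379139 q [-0.445 -0.266] yaw -0.1789142200030891 0.038952993476902974
```

Request:
send_rows([
  [0, 0, 0, 0, 0.1],
])

```text
clock: 18.73
position: [0.5354, -0.1795, 0.0642]
ee_rot: [0.002, 0.99, -0.138, -0.001]
contact_force: [-4.5, -2.9, 6.7]
width: 0.0388
```

```bash
python3 st.py
```

```text
18.725 [ 0.535 -0.18   0.064] [-4.482 -2.942  6.666] [-0.41   0.766  0.4  ] tau6 -0.2709956746548414 q [-0.445 -0.166] yaw -0.27909228319509793 0.0388275958627399
```

Request:
send_rows([
  [0, 0, 0, 0, 0.1],
])

```text
clock: 18.85
position: [0.5351, -0.1795, 0.0642]
ee_rot: [0.002, 0.982, -0.187, -0.001]
contact_force: [-5.2, -2.9, 4.8]
width: 0.0389
```

```bash
python3 st.py
```

```text
18.85 [ 0.535 -0.179  0.064] [-5.188 -2.931  4.833] [-0.554  0.783  0.064] tau6 -0.3997218981385231 q [-0.445 -0.066] yaw -0.3788632382370242 0.03889300100141641
```

The torque climbed 0.32 → 0.40 and then fell to 0.06, which looks like the click. I'll hold and re-read to confirm.

Request:
send_rows([
  [0, 0, 0, 0, 0],
])

```text
clock: 18.98
position: [0.5352, -0.1795, 0.0642]
ee_rot: [0.002, 0.983, -0.186, -0.001]
contact_force: [-4.8, -1.5, 7.7]
width: 0.0389
```

```bash
python3 st.py
```

```text
18.975 [ 0.535 -0.179  0.064] [-4.838 -1.484  7.679] [-0.39   0.859  0.265] tau6 0.3936317749321461 q [-0.445 -0.068] yaw -0.3766816369717101 0.03885640803073439
```

Request:
send_rows([
  [0, 0, 0, 0, 0.05],
])

```text
clock: 19.1
position: [0.535, -0.1795, 0.0641]
ee_rot: [0.001, 0.977, -0.211, -0.001]
contact_force: [-5.3, -2.3, 7.5]
width: 0.0391
```

```bash
python3 st.py; python3 w.py w16;python3 - <<'E'
from h import *
s=manip.get_image('scene')
cv2.imwrite('pics/s16.png',cv2.resize(s[130:250,210:350],(700,600),interpolation=cv2.INTER_CUBIC)[:,:,::-1])
E
python3 st.py
```

```text
19.1 [ 0.535 -0.179  0.064] [-5.281 -2.256  7.484] [-0.361  0.852  0.042] tau6 -0.39314741268754005 q [-0.445 -0.017] yaw -0.42805462724096677 0.03906247861187204
[ 0.535  -0.1795  0.0641] [ 0.0014  0.9774 -0.2113 -0.0009] [-0.4448  0.403   1.7672 -0.0039  0.9725 -0.0168] 19.1
19.2 [ 0.535 -0.179  0.064] [-5.123 -2.396  7.283] [-0.373  0.855 -0.094] tau6 0.08778872201219201 q [-0.445 -0.017] yaw -0.4275795542640888 0.03885985879863574
```

View pics/s16.png

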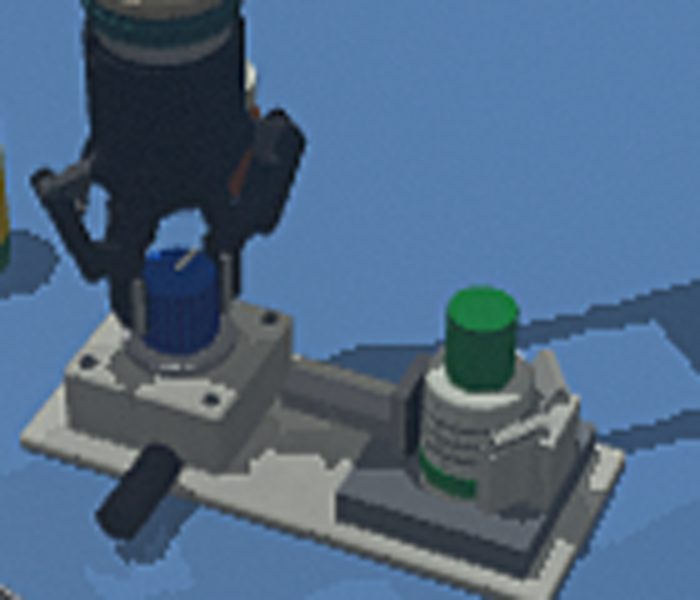

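View pics/w16.png

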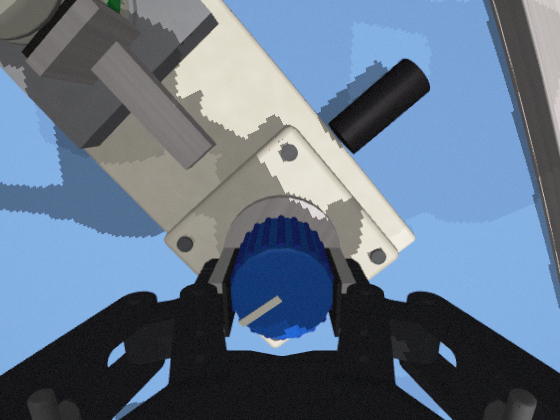

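Request:
send_rows([
  [0, 0, 0, 0, 0.05],
])

```text
clock: 19.32
position: [0.5349, -0.1794, 0.0641]
ee_rot: [0.001, 0.972, -0.236, -0.001]
contact_force: [-5.1, -2.0, 6.9]
width: 0.0388
```

```bash
python3 st.py
```

```text
19.325 [ 0.535 -0.179  0.064] [-5.123 -1.979  6.915] [-0.324  0.851 -0.023] tau6 -0.3888619411736727 q [-0.445  0.033] yaw -0.47829124918184024 0.038786433261515964
```

Request:
send_rows([
  [0, 0, 0, 0, 0],
])

```text
clock: 19.45
position: [0.5349, -0.1794, 0.0641]
ee_rot: [0.001, 0.972, -0.235, -0.001]
contact_force: [-4.3, -2.6, 7.8]
width: 0.0391
```

```bash
python3 st.py
```

```text
19.45 [ 0.535 -0.179  0.064] [-4.266 -2.612  7.783] [-0.352  0.875 -0.074] tau6 0.008417274802923203 q [-0.445  0.032] yaw -0.47739036573100724 0.0390619481798062
```

Request:
send_rows([
  [0, 0, 0, 0, 0],
])

```text
clock: 19.58
position: [0.5349, -0.1794, 0.0641]
ee_rot: [0.001, 0.972, -0.235, -0.001]
contact_force: [-4.5, -2.1, 6.8]
width: 0.0387
```

```bash
python3 st.py
```

```text
19.575 [ 0.535 -0.179  0.064] [-4.51  -2.131  6.786] [-0.331  0.847 -0.103] tau6 -0.05995996529236436 q [-0.445  0.032] yaw -0.4771084723708354 0.0387357280404075
```

The torque stays near zero, so the clutch has clicked. I'll let go of the knob, rise and check the marks.

Request:
send_rows([
  [0.55, 0, 0, 0, 0],
  [0.7, 0, 0, 0, 0],
  [1, 0, 0, 0, 0],
  [1, 0, 0, 0, 0],
  [1, 0, 0, -0.02, 0],
  [1, 0, 0, -0.04, 0],
  [1, 0, 0, -0.05, 0],
  [1, 0, 0, -0.03, 0],
])

```text
clock: 20.58
position: [0.5373, -0.1785, 0.2059]
ee_rot: [0.0, 0.972, -0.236, 0.002]
contact_force: [-0.1, 0.1, -0.6]
width: 0.0854
```

Request:
send_rows([
  [1, 0, 0.03, 0, 0],
  [1, 0, 0.03, 0, 0],
  [1, 0, 0.01, 0, 0],
  [1, 0, 0, 0, 0],
])

```text
clock: 21.08
position: [0.5043, -0.2404, 0.2031]
ee_rot: [-0.0, 0.972, -0.236, -0.0]
contact_force: [-0.6, 0.3, -0.5]
width: 0.0849
```

```bash
python3 w.py w17; python3 - <<'E'
from h import *
c=dict(np.load('pics/w17.npz'));im=cv2.imread('pics/w17.png')
q=proj('wrist',[[.5368,-.1759,.096]],c);print(q)
x,y=q[0].astype(int);x0=max(0,x-70);y0=max(0,y-60);print(x0,y0)
cv2.imwrite('pics/w17c.png',cv2.resize(im[y0:y0+120,x0:x0+140],None,fx=5,fy=5,interpolation=cv2.INTER_CUBIC))
s=manip.get_image('scene')
cv2.imwrite('pics/s17.png',cv2.resize(s[130:250,210:350],(700,600),interpolation=cv2.INTER_CUBIC)[:,:,::-1])
E
```

```text
[ 0.5043 -0.2404  0.2031] [-0.0004  0.9717 -0.2364 -0.    ] [-0.57    0.2689  1.5867  0.0008  1.2864 -0.093 ] 21.075
[[279.99726179 114.49082067]]
209 54
```

View pics/w17.png

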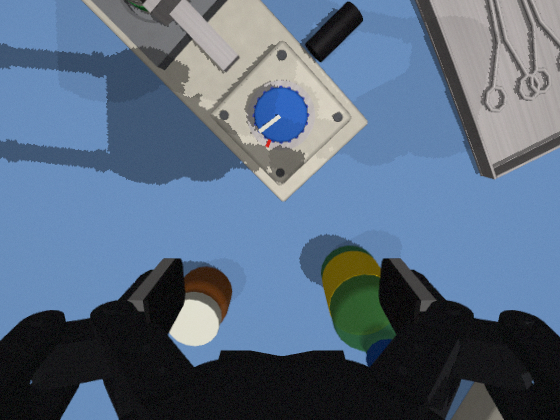

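View pics/w17c.png

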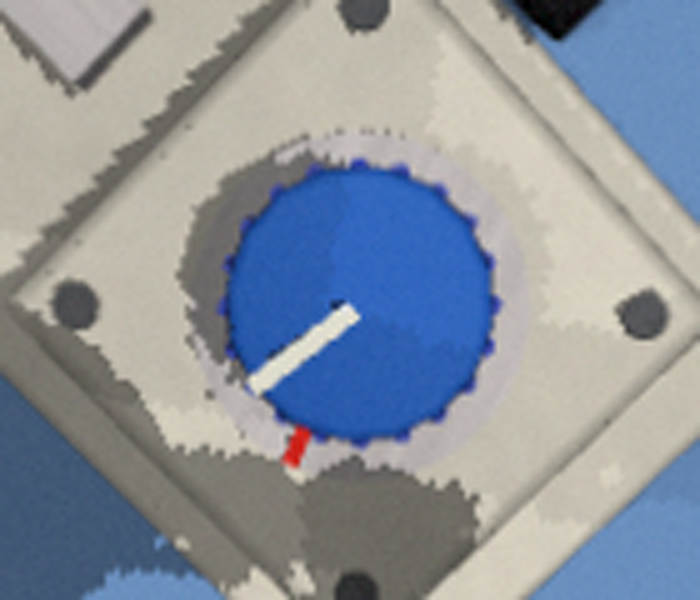

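View pics/s17.png

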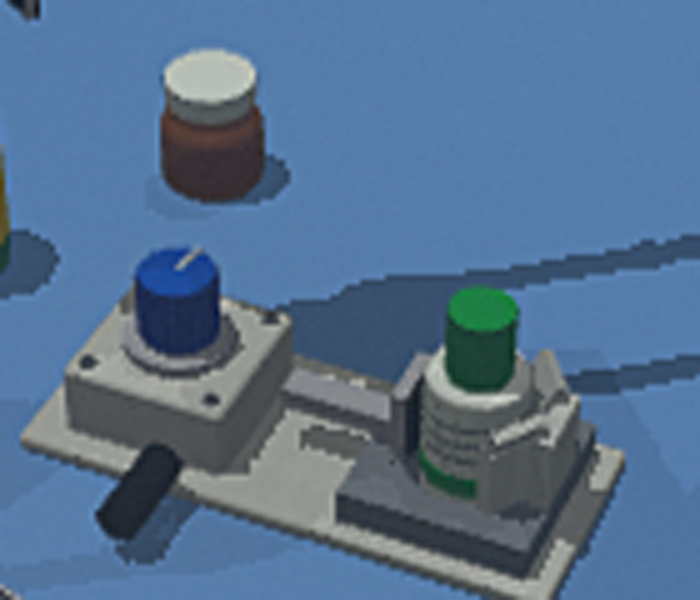

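Compute the mark angle.

```bash
python3 - <<'E'
from h import *
np.set_printoptions(precision=4,suppress=True)
c=dict(np.load('pics/w17.npz'))
W=lambda x,y:((x+.5)/5-.5+209,(y+.5)/5-.5+54)
k=plane('wrist',W(360,303),.096,c);e=plane('wrist',W(252,385),.096,c)
for zc in (.054,.056,.058):
    r=plane('wrist',W(291,465),zc,c)
    a=np.arctan2(*(e-k)[1::-1]);b=np.arctan2(*(r-k)[1::-1]);print(k,a,b,'clockwise',b-a,'chord',.04*np.sin((b-a)/2),np.linalg.norm(r-k))
s0=cv2.imread('pics/top0.png');
t=manip.get_image('top');cv2.imwrite('pics/t17.png',t[:,:,::-1]);cv2.imwrite('pics/s17f.png',manip.get_image('scene')[:,:,::-1])
s=cv2.imread('pics/s17f.png')[:,:,::-1].copy()
m=mask(s,[55,120,95],[75,255,255]);bb=[b for b in blobs(m,60) if 240<b[0][0]<340 and b[0][1]>150]
for b in bb: print(b[0],plane('scene',b[0],.128))
E
```

```text
[ 0.5373 -0.1759  0.096 ] -2.986636965772789 -2.4800450754884333 clockwise 0.5065918902843558 chord 0.010023843674290748 0.05122595476121075
[ 0.5373 -0.1759  0.096 ] -2.986636965772789 -2.4793811985236553 clockwise 0.5072557672491338 chord 0.010036696997819332 0.04949760750032096
[ 0.5373 -0.1759  0.096 ] -2.986636965772789 -2.4787094215440453 clockwise 0.5079275442287439 chord 0.010049702147855758 0.04779108794538448
(np.float64(306.0), np.float64(191.5)) [ 0.4883 -0.0208  0.128 ]
```

View pics/t17.png

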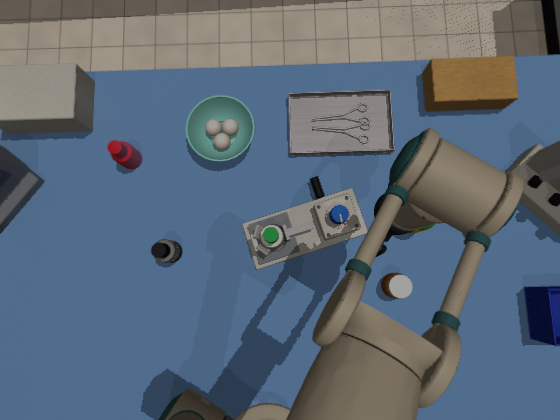

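View pics/s17f.png

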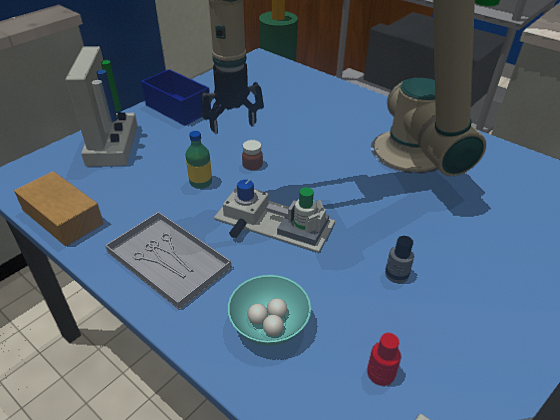

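The marks are 0.51 rad (10.0 mm) apart, so the clutch has clicked once. The filter is clamped upright, the robot is clear and the bystanders haven't moved, so I'm handing in.

```bash
python3 -c "
from rig import manip
s=manip.get_state();print(s['clock'],s['qd'].round(3),s['contact_force'].round(1))
print(manip.sign_off())"
```

```text
21.275 [ 0.001 -0.001 -0.002 -0.003 -0.003 -0.002] [ 0.3  0.6 -0.4]
the job is handed in; nothing more can be done
None
```

The fresh filter is in the seat and clamped, and the slip clutch has clicked once. I handed the job in at 21.3 s of the 72 s allowed, and sign-off gives no verdict.

**Seating:** I picked the filter up by its neck and lowered it into the seat. It touched the floor at the expected height with about 6 N, and I let go of it there.

**Clamping:** I gripped the knob and turned it about 2.55 rad clockwise. The torque rose to about 0.3–0.4 N m and then dropped to around zero.

**Last checks:**
- **Marks:** the wrist camera shows the knob and collar marks 0.51 rad apart, about 10 mm, which fits a single click.
- **Filter:** it stands upright and moved about 3 mm along the holder's +y into the V jaw, as expected for a clamped filter.
- **Bystanders and robot:** the spent filter, bottle, jar, bowl and red look-alike look unmoved. The robot is at rest, touching nothing, with its wrist force at noise level.

**Uncertain or disagreeing:**
- The cameras differed by 2–4 mm in x on the positions of the seat and knob. I worked from the wrist camera.
- The torque readings were noisy, by roughly ±0.1 N m, so I relied on the marks to confirm the click.
- I could not measure the clamping force directly. I infer it from the clutch click and the filter's shift into the V jaw.

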